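Unlatch the drawbar and hold it off its ball

ROBOT

A 7-joint arm with a two-finger parallel gripper is mounted at the origin on a cart in front of the work surface, level with it; the furniture and walls round the work are solid. World frame = base frame: x ahead of the robot, y to its left, z up, the work surface at z = 0. Lengths are in m, angles in degrees, forces in N, time in s.
With the tool pointing down it reaches from about 0.4 to 0.9 m from the base axis. Payload 5.5 kg.
Tool frame: the origin (TCP) lies midway between the tips of the shut fingers; the grasp point (between the pads) lies manip.tcp_to_grasp behind it (manip.tcp_to_grasp is the distance from the TCP to the grasp point, in m); x points along the fingers, y is the direction in which the jaws open and shut, and the axes are right-handed (so a half turn about x gives the same grasp; the last joint's range is limited). The gripper opens to 85 mm and grips with 20 to 120 N. Pads are 22 mm wide; open, the fingers measure 114 mm over their backs; the gripper's body (76 mm by 85 mm) begins 54 mm behind the grasp point. The pads swing forward as they close: fully open they stand 13 mm farther back than shut.
Start: joints at [-56.711, 28.699, -24.465, 88.831, 12.651, 65.22, -12.049], TCP at [0.203, 0.617, 0.231] pointing down, gripper open.
Joint ranges: [-164.97, 164.97], [-17.58, 116.51], [-87.97, 89.64], [11.32, 138.91], [-80.73, 260.73], [10.89, 115.49], [-147.41, 147.41]. Speed limits (degrees/s): [147.25, 147.25, 180, 180, 180, 180, 180].

INTERFACE

Orientations are given as a 3x3 rotation matrix whose columns are the frame's x, y, z axes.
In Python, from station import manip gives the robot as it stands.
- The arm moves only by the tool apply_moves, never from a script. Its argument "moves" is a list that holds one entry, the list of rows, each a list of 7 numbers: the shift along the tool's x, y, z in m, then the turn, a rotation vector about the tool's x, y, z in units of 5 degrees (1.0 is 5 degrees), then the closure, from -1 (fully open) to 1 (shut). In form: [[[dx, dy, dz, ax, ay, az, claw], ...]]. A call has 1 to 5 rows; each row is the pose to reach, as a shift and turn from the pose commanded when the call began, along the tool's axes at that moment; what a row does not reach only later rows make up. A row lasts 1/12 s, in which the tool goes at most 41.7 mm and 7.16 degrees, less where a joint would pass 70% of its speed; a pose out of reach is approached as far as the arm can. A call with a gripper value outside its range is refused whole. The fingers move at their own pace and stop on an object; "grip_force" is the grip in N (left out, the last holds). Time passes only in rows, so rows that repeat a pose let the fingers close. It gives the time, the measured TCP pose, the force and the opening at its end, in the units of the state.
- manip.get_obs(): the state, without advancing time (a new reading comes with each control period).
- manip.snapshot(name): name is "scene" or "top" or "wrist"; returns a dict with "img" (400x640x3 uint8, blue, green, red), "intrinsics" (3x3 intrinsics, pixels), "k1" (the pictures are not rectified: a ray, as slopes to the right and down, at radius r is drawn at 1 + k1 r^2 times it, then the intrinsics apply), "T" (4x4, takes a point from camera to world coordinates). Camera axes: x right, y down, z forward; pixel columns grow to the right and rows downward; lengths in m; the calibration is good to about 2 mm. A picture is of the moment at which its call begins. There is no depth.
- manip.hand_in(): hands the job in, once; it reports no verdict.
Trained networks look in a picture, given as the dict that the camera call returned (one of the last four; its "shot" number tells which), for a name from the list of things; names that differ only in an ending like _2 or _b are one class to them, and where a whole thing is asked for, a point or a joint stands for the part that bears it (a point fixed in the world has none). Each returns a list of dicts, best first, with "p" (0 to 1); they miss things now and then, are a little off and sometimes report something else, mostly with a low value. They report only what shows in the picture. A call takes as long as a camera call.
- manip.find_in(picture, query): "centre" ([x, y, z] in m, in world coordinates, good to about 4 mm: the middle of the surface that is visible of it).
- manip.place_of(picture, query): "centre" ([x, y, z] in m, in world coordinates, good to about 4 mm: a listed point, or the origin of a listed thing).
The state is a dict: "t": time; "qpos": joint angles; "dq": joint speeds; "joint_efforts": joint torques, N m; "ee_pos": TCP position; "eef_rot": TCP orientation; "contact_force": force on the tool from outside, world axes, zero at the start; "wrist_torque": the same for the moment, N m; "finger_gap": finger opening in m.
Only numpy, scipy, OpenCV 4.12 (cv2) and the standard library are available. Lean on these libraries where they do the work, as an engineer would, in place of code of your own. Each camera call takes 0.05 s, during which the arm holds its last target. There are 200 camera calls.

TASK

The blue drawbar on the grey plate is hitched to a steel ball, and its latch is hidden under the orange hinged cover. Pry the cover up by its lip with the steel blade of the green-handled pry tool (do not use the gripper itself on the closed cover), swing it over until it lies open, and lay the tool down on its rest or on the table, clear of the coupling. Then grip the red tab, pull the latch sideways to its stop against its spring (toward the robot, the side where its steel plate hangs down), lift the drawbar's free end at least 5 cm off the ball, and finish still holding it up there, steady, without disturbing the bottles, beaker and dish around.

Things in the scene. Friction and masses are not known exactly. Their poses are not given: they have to be found in the camera images.
- coupling: Fixed ball coupling on a grey steel base plate 12 mm thick (own x -70 to 200, y -50 to 50 mm). Origin on the table under the ball; x runs along the drawbar from ball to pivot (at x 150), y is the way the latch is pulled, z up. 'Coupling x' elsewhere means this frame. The steel ball (28 mm, centre 45 mm up) has a flat collar under which the latch's jaw grips.
- tongue (a joint): Angle of the blue drawbar about its pivot (axis along the coupling's y, at x 150, height 52 mm). 0 = hitched on the ball, up to 0.9 rad as the ball end rises, by about 150 mm x sin(angle). About 0.4 kg with the latch and cover that it carries; falls back when let go. With the latch home it is locked (2 mm of play); do not force it.
- tongue_head (a point): Middle of the top of the drawbar's head (blue block 64 mm along x, 44 mm wide), over the ball, 70 mm above the table when hitched.
- latch (a joint): How far the spring latch has been pulled along the coupling's y, in m: 0 = home (locked) to 0.014 = stop. It frees the ball beyond about 0.007 m; pull it 0.011 or more. The spring pushes back with 5 N at 0 and 12 N at the stop and shuts the latch when it is let go.
- latch_tab (a point): Centre of the latch's red upright pull tab, at coupling x 0, y 4: 24 mm along x, 9 mm thick along y, 32 mm tall (76 to 108 mm above the table when hitched). Pinch it from above, fingers closing along y. Below it lies the latch's flat slide (top at 76 mm). Only reachable with the cover open.
- cover: Orange cover plate over the latch, hinged on the drawbar's head. Origin on the hinge axis (along y) at coupling x 34, y 0, height 112 mm. Lifting the lip turns it about y: 0 shut, pi/2 upright, 2.7 rad fully open, lying back over the drawbar. About 40 g, hinge almost free: it falls shut before upright and falls open by itself past it.
- cover_lip (a point): Middle of the free lip's edge on the cover's underside, 79 mm from the hinge axis on the coupling's -x side, 114 mm above the table when shut. Seen in the cover's own frame the plate is 3 mm thick and spans x -79 to 3, y -33 to 43 mm; skirts 9 mm deep run down both sides from x -56 to 0.
- shoulder (a point): Middle of the top edge of a dark steel shoulder on the drawbar's head (8 mm along x, 40 mm wide), at coupling x -34, 100 mm above the table, under the cover's lip. The blade goes over it, level, along +x, into the 14 mm gap between it and the cover's underside. Past it there is room to about x -14 (the tab begins at -12).
- pry_tool: Pry tool, 180 mm long, 50 g: green handle 14 x 14 mm, 100 mm long, then a steel blade 14 mm wide, 3 mm thick, 80 mm long. Lies loose on its grey rest. Origin at its underside; y runs along the tool to the blade's tip: handle from y -90 to 10, blade (at the handle's mid-height, 7 mm up) on to y 90 mm.
- tool_grip (a point): Middle of the handle's free stretch (tool y -37.5 mm, near its centre of mass), at the handle's mid-height, 37 mm above the table at the start; y axis toward the blade's tip, which is 127.5 mm away.
- rest: Grey fixed rest, base 36 x 105 x 6 mm, origin at the middle of its underside, y along its length. Two posts at y -37.5 and 37.5 mm (8 mm thick along y, 34 mm wide) carry the handle's underside 30 mm above the table, between ears 6 mm higher that stand 20 mm apart; between the posts the handle is free for the fingers.
- buffer_0: Bystander, leave alone: white buffer bottle with a red cap, 50x49x100 mm; origin in the middle of its underside.
- buffer_1: Bystander, leave alone: white buffer bottle with a yellow cap, 50x49x100 mm; origin in the middle of its underside.
- buffer_2: Bystander, leave alone: white buffer bottle with a blue cap, 50x49x100 mm; origin in the middle of its underside.
- wash_bottle_2: Bystander, leave alone: tall white bottle with a red cap, 81x81x222 mm; origin in the middle of its underside.
- beaker_small: Bystander, leave alone: small clear beaker, 54x60x60 mm; origin in the middle of its underside.
- dish_amber: Bystander, leave alone: flat round dish with amber filling, 68x68x14 mm; origin in the middle of its underside.

How it is judged (in metres and radians):
On the way, in this order (a step that is already met when the one before it is completed fails the run):
1. the tool pries the cover up (angle between cover's own z axis and vertical between 0.5 and 1.6 rad and contact force between pry_tool and coupling above 0.05 N and contact force between the fingers and pry_tool above 0.5 N), for 0.1 s.
2. the cover lies open and the tool is laid down (angle between cover's own z axis and vertical above 2.3 rad and height (world z) of tool_grip below 0.05 m and contact force between each of the fingers, the arm and pry_tool below 0.05 N and contact force between pry_tool and coupling below 0.05 N and linear speed of pry_tool below 0.05 m/s and value of joint latch below 0.003 m), for 0.2 s.
3. the latch is pulled sideways, the drawbar still hitched (value of joint latch above 0.006 m and value of joint tongue below 0.06 rad and angle between cover's own z axis and vertical above 2.3 rad and contact force between the fingers and coupling above 1 N), for 0.15 s.
At the end, for the whole second after the job is handed in: The drawbar is held up by the gripper, turned more than 0.30 rad (ball end some 45 mm up) and still (under 0.1 rad/s), with the cover open beyond 2.3 rad and the tool lying at rest below 50 mm height, touched by neither robot nor coupling (value of joint tongue above 0.3 rad and velocity of joint tongue between -0.1 and 0.1 rad/s and contact force between the fingers and coupling above 1 N and angle between cover's own z axis and vertical above 2.3 rad and height (world z) of tool_grip below 0.05 m and contact force between each of the fingers, the arm and pry_tool below 0.05 N and contact force between pry_tool and coupling below 0.05 N and linear speed of pry_tool below 0.05 m/s); the arm keeps its last pose, push and grip.
It fails at once if the robot itself touches the cover while it is not yet open past upright (angle between cover's own z axis and vertical below 1.57 rad and contact force between any of the fingers, the arm and cover above 0.5 N).
It fails at once if the tool is dropped from a height or thrown (linear speed of pry_tool above 1 m/s and contact force between the fingers and pry_tool below 0.05 N).
It fails at once if a bystander is shoved more than 3 cm or knocked over (distance of any of buffer_0, buffer_1, buffer_2, wash_bottle_2, beaker_small, dish_amber from where it was at the start of the episode above 0.03 m or angle between any of buffer_0, buffer_1, buffer_2, wash_bottle_2, beaker_small, dish_amber's own z axis and vertical above 0.5 rad).
It also fails if it takes over 67 s, if anything falls off the work surface, if the arm or the gripper's body presses on something with over 40 N, if the wrist force passes 120 N, or if a joint passes its speed limit or range.

## Working session

There is one attempt and no reset: what is moved stays moved. The work goes in short steps, Python scripts to look and compute and a tool call to move; the robot and the scene stay as the last step left them, time stands still between calls to the robot, and variables do not carry over. Pictures are saved under pics/ and viewed, about 8 in all and at most 12, crops included, and the job is handed in when it is done.

Besides the shell and the picture viewer there is one more tool, called by a JSON object that holds its "name" and its "arguments". apply_moves: Moves the arm, as the interface text tells. Its arguments: {"type":"object","properties":{"moves":{"type":"array","items":{"type":"array","items":{"type":"array","items":{"type":"number"}}}},"grip_force":{"type":"number"}},"required":["moves"]}

```bash
ls; mkdir -p pics; cat > h.py <<'E'
import numpy as np, cv2
from station import manip
def save(s,n): cv2.imwrite('pics/'+n+'.png',s['img'])
def proj(s,P):
    T=np.linalg.inv(s['T']);p=(T[:3,:3]@np.atleast_2d(P).T).T+T[:3,3]
    a=p[:,:2]/p[:,2:];r2=(a**2).sum(1,keepdims=True);a=a*(1+s['k1']*r2)
    K=np.array(s['intrinsics']);return a*[K[0,0],K[1,1]]+[K[0,2],K[1,2]]
def ray(s,uv):
    K=np.array(s['intrinsics']);d=(np.array(uv,float)-[K[0,2],K[1,2]])/[K[0,0],K[1,1]]
    a=d.copy()
    for _ in range(20): a=d/(1+s['k1']*(a@a))
    v=s['T'][:3,:3]@np.array([a[0],a[1],1]);return s['T'][:3,3],v/np.linalg.norm(v)
def tri(obs):
    A=np.zeros((3,3));b=np.zeros(3)
    for s,uv in obs:
        o,v=ray(s,uv);M=np.eye(3)-np.outer(v,v);A+=M;b+=M@o
    return np.linalg.solve(A,b)
def onz(s,uv,z):
    o,v=ray(s,uv);return o+v*(z-o[2])/v[2]
E
python3 - <<'E'
from h import *
np.set_printoptions(precision=4,suppress=True)
print(manip.tcp_to_grasp); o=manip.get_obs(); print(o)
for n in ['scene','top','wrist']:
    s=manip.snapshot(n); save(s,n+'0'); print(n,s['T'],s['intrinsics'],s['k1'])
    for q in ['coupling','tongue_head','cover','cover_lip','shoulder','pry_tool','tool_grip','rest','latch_tab','buffer_0','buffer_1','buffer_2','wash_bottle_2','beaker_small','dish_amber']:
        if n=='wrist' and 'b' in q[:1]: continue
        r=manip.place_of(s,q)[:3]; print(q,[(np.round(x['centre'],3),round(x['p'],2)) for x in r])
E
python3 -c "
import cv2,numpy as np
a=[cv2.imread(f'pics/{n}0.png') for n in ['scene','top']]
cv2.imwrite('pics/a.png',cv2.resize(np.vstack(a),(480,600)))"
```

```text
pics
0.0187
{'t': 0.0, 'qpos': array([-56.7115,  28.7562, -24.4532,  88.8932,  12.6511,  65.2204,
       -12.0511]), 'dq': array([-0.0325, -0.0155, -0.0331,  0.0653, -0.0214,  0.079 ,  0.0704]), 'joint_efforts': array([  0.0002, -56.9516,  -5.8164, -28.0943,   0.0105,   0.0117,
         0.    ]), 'ee_pos': array([0.2029, 0.6168, 0.2302]), 'eef_rot': array([[-0.0007,  0.3124,  0.9499],
       [-0.0019,  0.9499, -0.3124],
       [-1.    , -0.002 , -0.0001]]), 'contact_force': array([ 0.3393,  0.4196, -0.3476]), 'wrist_torque': array([-0.0038,  0.0056,  0.009 ]), 'finger_gap': 0.08500814398292396}
scene [[ 0.8145 -0.2521  0.5225 -0.1454]
 [-0.5801 -0.3697  0.7259 -0.9467]
 [ 0.0102 -0.8943 -0.4473  0.7026]
 [ 0.      0.      0.      1.    ]] [[475.272    0.     325.8496]
 [  0.     475.272  195.9195]
 [  0.       0.       1.    ]] -0.0122445452566508
coupling [(array([0.492, 0.111, 0.003]), 0.85)]
tongue_head [(array([0.484, 0.112, 0.074]), 0.82)]
cover [(array([0.484, 0.143, 0.112]), 0.81)]
cover_lip [(array([0.485, 0.063, 0.114]), 0.57)]
shoulder [(array([0.484, 0.08 , 0.094]), 0.92)]
[... 1955 characters left out ...]
32,  0.004]), 0.6), (array([ 0.613, -0.318, -0.001]), 0.57)]
wash_bottle_2 [(array([ 0.693, -0.198, -0.003]), 0.91), (array([0.484, 0.066, 0.111]), 0.37)]
beaker_small [(array([ 0.429, -0.367,  0.001]), 0.7), (array([ 0.545, -0.053,  0.036]), 0.62)]
dish_amber [(array([ 0.702, -0.345,  0.001]), 0.87)]
wrist [[ 0.3118  0.9006  0.3028  0.1252]
 [ 0.9502 -0.2955 -0.0994  0.6432]
 [-0.      0.3187 -0.9478  0.3737]
 [ 0.      0.      0.      1.    ]] [[330.075    0.     320.4034]
 [  0.     330.075  203.2612]
 [  0.       0.       1.    ]] -0.016362645396884715
coupling []
tongue_head []
cover []
cover_lip []
shoulder []
pry_tool []
tool_grip []
rest []
latch_tab []
wash_bottle_2 []
dish_amber []
```

View pics/a.png

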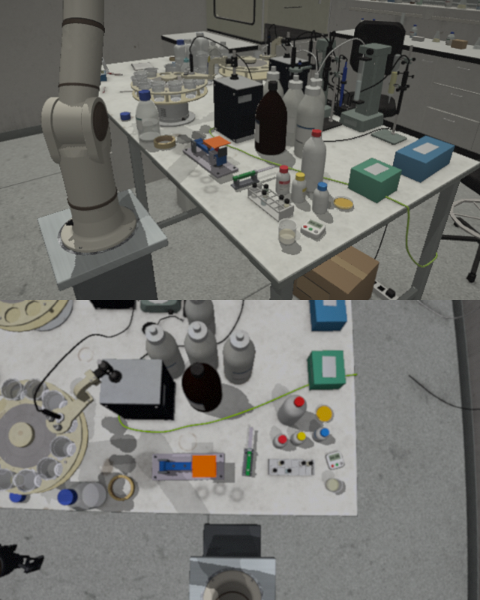

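The top and scene views show the coupling with its lip facing world -y, and the tool lying along +x at about (0.50, -0.05). The wrist camera is sharper, so I'll move there to measure.

```bash
cat >> h.py <<'E'
from scipy.spatial.transform import Rotation as Ro
def Rz(yaw,pitch=0):
    """tool down, z_t horizontal at yaw deg from world x; pitch deg raises the z_t direction"""
    c,s=np.cos(np.radians(yaw)),np.sin(np.radians(yaw))
    z=np.array([c,s,0]);x=np.array([0,0,-1.]);y=np.cross(z,x)
    R=np.c_[x,y,z]
    return Ro.from_rotvec(-np.radians(pitch)*np.cross([0,0,1],z)).as_matrix()@R
def go(p,R,ref=None):
    o=manip.get_obs();p0,R0=(o['ee_pos'],o['eef_rot']) if ref is None else ref
    d=R0.T@(np.array(p)-p0);w=Ro.from_matrix(R0.T@R).as_rotvec(degrees=True)/5
    return np.round(d,4).tolist(),np.round(w,3).tolist()
E
python3 - <<'E'
from h import *
o=manip.get_obs();R0=o['eef_rot'];ref=(o['ee_pos'],R0)
for p in [(0.22,0.46,.26),(.36,.2,.26),(.43,-.03,.26)]: print(go(p,Rz(0),ref))
E
```

```text
([-0.0287, -0.1443, 0.0653], [-3.641, -0.001, -0.0])
([-0.0287, -0.3475, 0.2795], [-3.641, -0.001, -0.0])
([-0.0287, -0.5441, 0.4179], [-3.641, -0.001, -0.0])
```

{"name": "apply_moves", "arguments": {"moves": [[[-0.029,-0.04,0.01,0,0,0,-1],[-0.029,-0.08,0.025,-1,0,0,-1],[-0.029,-0.115,0.045,-2,0,0,-1],[-0.029,-0.145,0.067,-3,0,0,-1],[-0.029,-0.17,0.095,-3.64,0,0,-1]]]}}

```text
t: 2.62
ee_pos: [0.2386, 0.4242, 0.2603]
eef_rot: [[-0.0, -0.007, 1.0], [-0.001, 1.0, 0.007], [-1.0, -0.001, -0.0]]
contact_force: [1.7, 0.0, 0.2]
finger_gap: 0.0855
```

{"name": "apply_moves", "arguments": {"moves": [[[0,-0.02,0.035,0,0,0,-1],[0,-0.04,0.065,0,0,0,-1],[0,-0.075,0.085,0,0,0,-1],[0,-0.11,0.105,0,0,0,-1],[0,-0.15,0.12,0,0,0,-1]]]}}

```text
t: 3.03
ee_pos: [0.3614, 0.2761, 0.2607]
eef_rot: [[0.001, 0.0, 1.0], [0.001, 1.0, -0.0], [-1.0, 0.001, 0.001]]
contact_force: [0.8, 0.5, 1.3]
finger_gap: 0.0852
```

```bash
python3 - <<'E'
from h import *
print(manip.get_obs()['ee_pos'],manip.get_obs()['qpos'],go((.43,-.03,.26),Rz(0)))
E
```

```text
[0.36137682 0.27612312 0.26067556] [-22.80275957   5.61542751 -19.04533637 113.89715317   2.08878893
  60.71140993  47.20772509] ([0.0004, -0.3061, 0.0687], [-0.002, 0.014, -0.014])
```

{"name": "apply_moves", "arguments": {"moves": [[[0,-0.04,0.01,0,0,0,-1],[0,-0.08,0.02,0,0,0,-1],[0,-0.12,0.03,0,0,0,-1],[0,-0.16,0.04,0,0,0,-1],[0,-0.2,0.05,0,0,0,-1]]]}}

```text
t: 3.45
ee_pos: [0.41, 0.0753, 0.2608]
eef_rot: [[0.001, -0.0, 1.0], [0.0, 1.0, 0.0], [-1.0, 0.0, 0.001]]
contact_force: [1.5, 0.4, 0.1]
finger_gap: 0.0856
```

{"name": "apply_moves", "arguments": {"moves": [[[0,-0.035,0.005,0,0,0,-1],[0,-0.07,0.01,0,0,0,-1],[0,-0.1,0.015,0,0,0,-1],[0,-0.1,0.015,0,0,0,-1],[0,-0.1,0.015,0,0,0,-1]]]}}

```text
t: 3.87
ee_pos: [0.4249, -0.0242, 0.2605]
eef_rot: [[0.0, 0.004, 1.0], [0.0, 1.0, -0.004], [-1.0, 0.0, 0.0]]
contact_force: [0.6, 0.7, 0.3]
finger_gap: 0.0856
```

```bash
python3 - <<'E'
from h import *
print(manip.get_obs()['ee_pos'],manip.get_obs()['qpos'])
s=manip.snapshot('wrist');save(s,'w1');import pickle;pickle.dump({k:s[k] for k in s},open('w1.pkl','wb'))
for q in ['tool_grip','pry_tool','rest','cover_lip','cover','shoulder']: print(q,[(np.round(x['centre'],4),round(x['p'],2)) for x in manip.place_of(s,q)[:2]])
E
```

```text
[ 0.42489251 -0.0242408   0.26046488] [-5.20473421e-01  1.72272680e+00  1.77041171e-01  1.17856770e+02
 -1.28926336e-02  6.03983785e+01  8.94152899e+01]
tool_grip [(array([ 0.5108, -0.0507,  0.0334]), 0.56)]
pry_tool []
rest [(array([ 0.5058, -0.0488, -0.0035]), 0.55)]
cover_lip [(array([0.4851, 0.063 , 0.1163]), 0.6)]
cover [(array([0.4809, 0.142 , 0.1099]), 0.67)]
shoulder [(array([0.4873, 0.0732, 0.0986]), 0.76)]
```

View pics/w1.png

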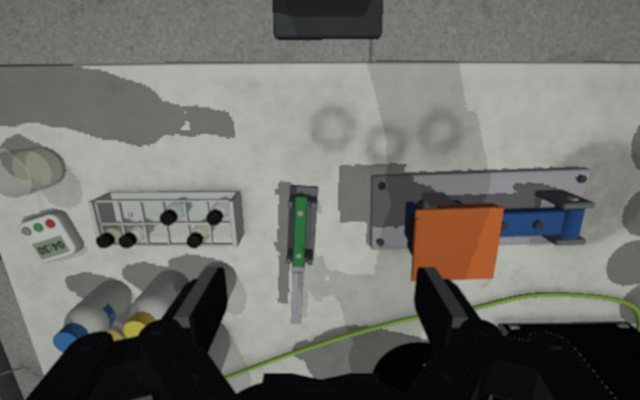

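The wrist view shows the handle from about (300,195) to (297,265), the blade tip at (296,322), and the cover corners at (415,207), (502,206), (497,278) and (412,280). J7 can't reach yaw +90, so I'll grasp with the camera on the far side (yaw -180) and pry at yaw -90.

```bash
cat >> h.py <<'E'
def blob(img,lo,hi):
    m=cv2.inRange(cv2.cvtColor(img,cv2.COLOR_BGR2HSV),lo,hi)
    m=cv2.morphologyEx(m,cv2.MORPH_OPEN,np.ones((3,3)))
    cs=cv2.findContours(m,cv2.RETR_EXTERNAL,cv2.CHAIN_APPROX_NONE)[0]
    return sorted(cs,key=cv2.contourArea)[::-1]
GREEN=((50,100,40),(80,255,255)); ORANGE=((5,150,120),(16,255,255)); RED=((0,150,60),(4,255,255))
E
python3 - <<'E'
from h import *
import pickle; s=pickle.load(open('w1.pkl','rb'))
for n,c,z in (('g',GREEN,.044),('o',ORANGE,.1155)):
    b=blob(s['img'],*c)[:2]
    for k in b:
        r=cv2.minAreaRect(k);B=cv2.boxPoints(r);print(n,cv2.contourArea(k),B.round(1).tolist())
        print(np.array([onz(s,p,z) for p in B]).round(4).tolist(), onz(s,r[0],z).round(4))
print(onz(s,(296,322),.0385))
E
```

```text
g 470.0 [[292.29998779296875, 264.8999938964844], [294.0, 214.60000610351562], [305.5, 215.0], [303.70001220703125, 265.29998779296875]]
[[0.5433, -0.059, 0.044], [0.4775, -0.0549, 0.044], [0.478, -0.0416, 0.044], [0.5439, -0.045, 0.044]] [ 0.5098 -0.0501  0.044 ]
g 170.0 [[295.0, 195.0], [307.0, 195.0], [307.0, 211.0], [295.0, 211.0]]
[[0.4537, -0.0531, 0.044], [0.4537, -0.0394, 0.044], [0.4731, -0.0397, 0.044], [0.473, -0.0536, 0.044]] [ 0.4633 -0.0465  0.044 ]
o 5350.0 [[410.5, 209.39999389648438], [502.0, 207.39999389648438], [503.5, 277.1000061035156], [412.0, 279.1000061035156]]
[[0.4459, 0.0592, 0.1155], [0.4443, 0.1442, 0.1155], [0.5182, 0.1586, 0.1155], [0.5198, 0.067, 0.1155]] [0.4806 0.1069 0.1155]
[ 0.63187898 -0.05724504  0.0385    ]
```

{"name": "apply_moves", "arguments": {"moves": [[[0,0,0.02,1.4,0,0,-1],[0,0,0.04,2.8,0,0,-1],[0,0,0.06,4.2,0,0,-1],[0,0,0.07,5.6,0,0,-1],[0,0,0.075,7,0,0,-1]]]}}

```text
t: 4.63
ee_pos: [0.5013, -0.0219, 0.2601]
eef_rot: [[0.0, 0.577, 0.816], [0.0, 0.816, -0.577], [-1.0, 0.0, 0.0]]
contact_force: [-0.4, 0.6, 0.1]
finger_gap: 0.0851
```

{"name": "apply_moves", "arguments": {"moves": [[[0,0,0,1.4,0,0,-1],[0,0,0,2.8,0,0,-1],[0,0,0,4.2,0,0,-1],[0,0,0,5.6,0,0,-1],[0,0,0,7,0,0,-1]]]}}

```text
t: 5.05
ee_pos: [0.4998, -0.022, 0.2602]
eef_rot: [[-0.0, 0.941, 0.337], [0.0, 0.337, -0.941], [-1.0, -0.0, -0.0]]
contact_force: [-0.8, 0.2, -1.2]
finger_gap: 0.0856
```

{"name": "apply_moves", "arguments": {"moves": [[[0,0,0,1.4,0,0,-1],[0,0,0,2.8,0,0,-1],[0,0,0,4.2,0,0,-1],[0,0,0,5.6,0,0,-1],[0,0,0,7,0,0,-1]]]}}

```text
t: 5.47
ee_pos: [0.4997, -0.022, 0.2602]
eef_rot: [[-0.0, 0.965, -0.263], [0.0, -0.263, -0.965], [-1.0, -0.0, -0.0]]
contact_force: [-0.3, 0.5, 0.4]
finger_gap: 0.0855
```

{"name": "apply_moves", "arguments": {"moves": [[[0,0,0,1.4,0,0,-1],[0,0,0,2.8,0,0,-1],[0,0,0,4.2,0,0,-1],[0,0,0,5.6,0,0,-1],[0,0,0,7,0,0,-1]]]}}

```text
t: 5.88
ee_pos: [0.4998, -0.0219, 0.2602]
eef_rot: [[-0.0, 0.639, -0.769], [0.0, -0.769, -0.639], [-1.0, -0.0, 0.0]]
contact_force: [-0.6, -0.5, 0.3]
finger_gap: 0.0859
```

{"name": "apply_moves", "arguments": {"moves": [[[0,0,0,1.4,0,0,-1],[0,0,0,2.8,0,0,-1],[0,0,0,4.2,0,0,-1],[0,0,0,5.6,0,0,-1],[0,0,0,7,0,0,-1]]]}}

```text
t: 6.3
ee_pos: [0.4997, -0.0219, 0.2602]
eef_rot: [[-0.0, 0.082, -0.997], [0.0, -0.997, -0.082], [-1.0, -0.0, 0.0]]
contact_force: [-0.3, -0.3, 0.5]
finger_gap: 0.0853
```

```bash
python3 - <<'E'
from h import *
print(manip.get_obs()['ee_pos'],manip.get_obs()['qpos'],manip.get_obs()['eef_rot'])
E
```

```text
[ 0.49972199 -0.0219462   0.26020764] [-15.42893259   9.87250802  16.71868016 109.25913524  -3.23062552
  61.32886783 -82.66172761] [[-2.15960605e-04  8.24723465e-02 -9.96593330e-01]
 [ 1.26169610e-04 -9.96593343e-01 -8.24723749e-02]
 [-9.99999969e-01 -1.43550576e-04  2.04819397e-04]]
```

```bash
python3 - <<'E'
from h import *
import pickle; s1=pickle.load(open('w1.pkl','rb'))
s=manip.snapshot('wrist');save(s,'w2');pickle.dump(dict(s),open('w2.pkl','wb'))
for c in (GREEN,ORANGE):
    for k in blob(s['img'],*c)[:2]: print(cv2.boxPoints(cv2.minAreaRect(k)).round(1).tolist(), cv2.contourArea(k))
for q in ['tool_grip','pry_tool','rest','cover_lip','cover','shoulder']: print(q,[(np.round(x['centre'],4),round(x['p'],2)) for x in manip.place_of(s,q)[:2]])
E
```

```text
[[332.3999938964844, 206.60000610351562], [345.79998779296875, 130.60000610351562], [358.6000061035156, 132.8000030517578], [345.20001220703125, 208.8000030517578]] 764.5
[[613.0, 184.0], [620.0, 184.0], [620.0, 190.0], [613.0, 190.0]] 35.0
[[127.5, 230.0], [131.10000610351562, 151.60000610351562], [228.5, 156.10000610351562], [225.0, 234.39999389648438]] 6720.0
tool_grip []
pry_tool [(array([ 0.5467, -0.0539,  0.0282]), 0.66)]
rest [(array([ 0.506 , -0.0485, -0.0007]), 0.73)]
cover_lip [(array([0.4843, 0.0671, 0.115 ]), 0.6)]
cover [(array([0.4856, 0.1414, 0.1118]), 0.57)]
shoulder [(array([0.4837, 0.0702, 0.1009]), 0.84)]
```

View pics/w2.png

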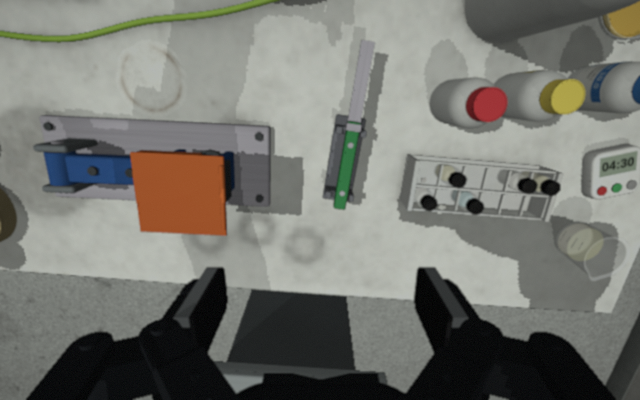

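```bash
python3 - <<'E'
from h import *
import pickle; a=pickle.load(open('w1.pkl','rb'));b=pickle.load(open('w2.pkl','rb'))
np.set_printoptions(precision=4,suppress=True)
for n,p,q in [('tip',(296,322),(367,41)),('joint',(298,265),(352,131)),('hend',(301,195),(340,207)),('c-70,50',(372,177),(270,208)),('c-70,-50',(371,248),(272,127))]: print(n,tri([(a,p),(b,q)]))
for s,l in ((a,[(372,177),(587,169),(371,248)]),(b,[(272,127),(270,208),(45,115)])):
    for p in l: print('plate',p,onz(s,p,.012))
B=cv2.boxPoints(cv2.minAreaRect(blob(b['img'],*ORANGE)[0]));print(np.array([onz(b,p,.1155) for p in B]))
k=blob(a['img'],*ORANGE)[0];e=cv2.approxPolyDP(k,6,True)[:,0];print(e.tolist(),np.array([onz(a,p,.1155) for p in e]))
k=blob(b['img'],*ORANGE)[0];e=cv2.approxPolyDP(k,6,True)[:,0];print(e.tolist(),np.array([onz(b,p,.1155) for p in e]))
print(go((.5045,-.0495,.14),Rz(176.4)))
E
```

```text
tip [ 0.6347 -0.0577  0.0349]
joint [ 0.5449 -0.0522  0.0413]
hend [ 0.456  -0.0477  0.0368]
c-70,50 [0.4401 0.0371 0.0156]
c-70,-50 [0.5382 0.0403 0.0086]
plate (372, 177) [0.441  0.0387 0.012 ]
plate (587, 169) [0.4316 0.3013 0.012 ]
plate (371, 248) [0.5366 0.0418 0.012 ]
plate (272, 127) [0.5388 0.0377 0.012 ]
plate (270, 208) [0.4389 0.0366 0.012 ]
plate (45, 115) [0.5315 0.3012 0.012 ]
[[0.4433 0.1572 0.1155]
 [0.519  0.1464 0.1155]
 [0.5221 0.0608 0.1155]
 [0.4466 0.0646 0.1155]]
[[502, 208], [416, 211], [412, 279], [418, 266], [435, 266], [448, 278], [491, 277]] [[0.4449 0.1443 0.1155]
 [0.4475 0.0645 0.1155]
 [0.5197 0.067  0.1155]
 [0.5051 0.0716 0.1155]
 [0.5052 0.0884 0.1155]
 [0.5188 0.1029 0.1155]
 [0.518  0.146  0.1155]]
[[131, 153], [142, 230], [225, 234], [222, 157]] [[0.5178 0.1465 0.1155]
 [0.4445 0.1434 0.1155]
 [0.447  0.0646 0.1155]
 [0.5208 0.0666 0.1155]]
([0.1203, 0.0273, -0.0023], [1.748, 0.0, 0.0])
```

```bash
python3 - <<'E'
from h import *
for z in (.12,.02): print(go((.506,-.0505,z),Rz(176.7)))
E
```

```text
([0.1403, 0.0284, -0.0037], [1.688, 0.0, 0.0])
([0.2403, 0.0284, -0.0037], [1.688, 0.0, 0.0])
```

{"name": "apply_moves", "arguments": {"moves": [[[0.01,0.0284,-0.0037,1,0,0,0.1],[0.04,0.0284,-0.0037,1.69,0,0,0.1],[0.08,0.0284,-0.0037,1.69,0,0,0.1],[0.12,0.0284,-0.0037,1.69,0,0,0.1],[0.13,0.0284,-0.0037,1.69,0,0,0.1]]]}}

```text
t: 7.07
ee_pos: [0.5018, -0.0504, 0.1252]
eef_rot: [[-0.009, -0.059, -0.998], [-0.0, -0.998, 0.059], [-1.0, 0.001, 0.009]]
contact_force: [-1.1, -0.3, -0.1]
finger_gap: 0.0383
```

```bash
python3 - <<'E'
from h import *
s=manip.snapshot('wrist');save(s,'w3');print(manip.get_obs()['ee_pos'],manip.get_obs()['finger_gap'])
for k in blob(s['img'],*GREEN)[:2]:
  r=cv2.minAreaRect(k);B=cv2.boxPoints(r);print(B.round(1).tolist(), cv2.contourArea(k),np.array([onz(s,p,.044) for p in B]).round(4).tolist(),onz(s,r[0],.044))
print(go((.506,-.0505,.0185),Rz(176.7)))
E
```

```text
[ 0.50189121 -0.05047734  0.12568106] 0.038266976819179344
[[310.0, 152.0], [329.0, 152.0], [329.0, 265.0], [310.0, 265.0]] 1951.5 [[0.5451, -0.0459, 0.044], [0.5443, -0.0588, 0.044], [0.4576, -0.0545, 0.044], [0.4585, -0.04, 0.044]] [ 0.50398108 -0.0499308   0.044     ]
([0.1071, -0.0003, -0.0051], [-0.018, 0.108, -0.008])
```

View pics/w3.png

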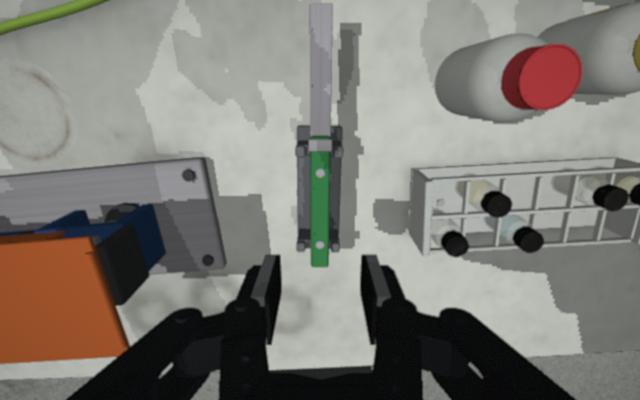

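{"name": "apply_moves", "arguments": {"moves": [[[0.035,0,-0.003,0,0,0,0.1],[0.07,0,-0.003,0,0,0,0.1],[0.1,0,-0.003,0,0,0,0.1],[0.11,0,-0.003,0,0,0,0.1],[0.11,0,-0.003,0,0,0,0.1]]]}}

```text
t: 7.53
ee_pos: [0.5081, -0.0508, 0.0194]
eef_rot: [[-0.003, -0.06, -0.998], [0.0, -0.998, 0.06], [-1.0, -0.0, 0.003]]
contact_force: [-1.1, -0.5, -0.0]
finger_gap: 0.0389
```

{"name": "apply_moves", "arguments": {"moves": [[[0.001,0,0,0,0,0,1],[0.001,0,0,0,0,0,1],[0.001,0,0,0,0,0,1],[0.001,0,0,0,0,0,1],[0.001,0,0,0,0,0,1]]], "grip_force": 70}}

```text
t: 7.95
ee_pos: [0.5111, -0.051, 0.0216]
eef_rot: [[0.004, -0.06, -0.998], [0.0, -0.998, 0.06], [-1.0, -0.0, -0.004]]
contact_force: [-0.2, -0.6, 8.4]
finger_gap: 0.0126
```

```bash
python3 - <<'E'
from h import *
o=manip.get_obs();print(o['ee_pos'],o['eef_rot'],o['finger_gap'],o['contact_force'])
E
```

```text
[ 0.51107044 -0.05099588  0.02160264] [[ 4.37741778e-03 -6.02202831e-02 -9.98175513e-01]
 [ 1.44608640e-04 -9.98185028e-01  6.02214913e-02]
 [-9.99990409e-01 -4.07959431e-04 -4.36076452e-03]] 0.012595138683945016 [-0.18487967 -0.55326333  8.40502679]
```

{"name": "apply_moves", "arguments": {"moves": [[[-0.004,0,0,0,0,0,1],[-0.02,0,0,0,0,0,1],[-0.05,0,0,0,0,0,1],[-0.09,0,0,0,0,0,1],[-0.13,0,0,0,0,0,1]]]}}

```text
t: 8.37
ee_pos: [0.5078, -0.051, 0.1508]
eef_rot: [[-0.002, -0.061, -0.998], [-0.0, -0.998, 0.061], [-1.0, 0.0, 0.002]]
contact_force: [0.7, 0.9, -0.5]
finger_gap: 0.0124
```

```bash
python3 - <<'E'
from h import *
o=manip.get_obs();print(o['ee_pos'],o['finger_gap'],o['contact_force'])
s=manip.snapshot('wrist');save(s,'w4')
for k in blob(s['img'],*GREEN)[:2]:
  r=cv2.minAreaRect(k);B=cv2.boxPoints(r);print(B.round(1).tolist(), cv2.contourArea(k))
print(go((.4934,-.0779,.15),Rz(-88.2)))
E
```

```text
[ 0.50777191 -0.05096598  0.15075297] 0.012448400999882621 [ 0.74943131  0.85471919 -0.47690383]
[[302.79998779296875, 222.0], [336.29998779296875, 221.39999389648438], [339.3999938964844, 378.70001220703125], [305.79998779296875, 379.3999938964844]] 4623.0
[[304.0, 194.0], [337.0, 194.0], [337.0, 200.0], [304.0, 200.0]] 188.0
([0.0087, 0.0274, 0.0183], [-19.064, -0.105, -0.096])
```

View pics/w4.png

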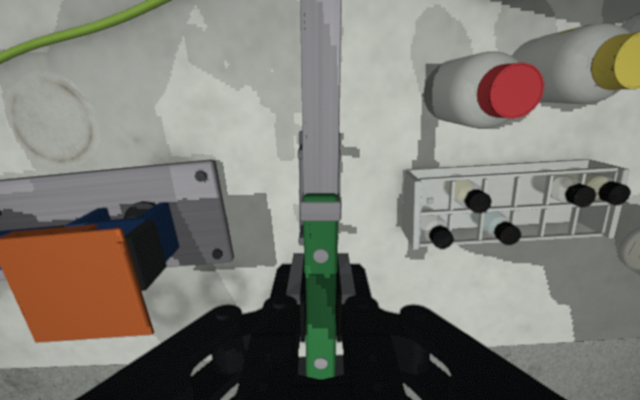

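The tool is held level in the view, with the handle running from v=194 to v=379 along u≈321. Next I'll work out where the tool sits in the hand.

```bash
python3 - <<'E'
from h import *
s=manip.snapshot('wrist');o=manip.get_obs()
print(o['ee_pos'])
for z in (.17,.1765,.183):
    a,b=onz(s,(320,194),z),onz(s,(322,379),z); d=a-b; print(z,a,b,np.linalg.norm(d),np.degrees(np.arctan2(d[1],d[0])), 'joint to tcp x',a[0]-o['ee_pos'][0])
E
```

```text
[ 0.51381727 -0.05146549  0.15643547]
0.17 [ 0.55510245 -0.05399974  0.17      ] [ 0.45650066 -0.04899801  0.17      ] 0.09872856794185521 -2.9039342783732596 joint to tcp x 0.04128517997664127
0.1765 [ 0.55701326 -0.05413126  0.1765    ] [ 0.46326088 -0.04937551  0.1765    ] 0.09387292879942531 -2.903934278373265 joint to tcp x 0.043195994278240724
0.183 [ 0.55892408 -0.05426277  0.183     ] [ 0.4700211  -0.04975302  0.183     ] 0.08901728965699551 -2.903934278373267 joint to tcp x 0.045106808579840285
```

{"name": "apply_moves", "arguments": {"moves": [[[0,0.005,0.005,-1.4,0,0,1],[0,0.01,0.01,-2.8,0,0,1],[0,0.015,0.015,-4.2,0,0,1],[0,0.02,0.018,-5.6,0,0,1],[0,0.0275,0.018,-7,0,0,1]]]}}

```text
t: 8.88
ee_pos: [0.4882, -0.0768, 0.1495]
eef_rot: [[-0.001, 0.529, -0.849], [0.001, -0.849, -0.529], [-1.0, -0.001, 0.0]]
contact_force: [0.1, -0.6, -1.4]
finger_gap: 0.0123
```

{"name": "apply_moves", "arguments": {"moves": [[[0,0,0,-1.4,0,0,1],[0,0,0,-2.8,0,0,1],[0,0,0,-4.2,0,0,1],[0,0,0,-5.6,0,0,1],[0,0,0,-7,0,0,1]]]}}

```text
t: 9.3
ee_pos: [0.4889, -0.0773, 0.1496]
eef_rot: [[-0.0, 0.92, -0.393], [-0.0, -0.393, -0.92], [-1.0, 0.0, 0.0]]
contact_force: [-0.5, -0.3, 0.1]
finger_gap: 0.0124
```

{"name": "apply_moves", "arguments": {"moves": [[[0,0,0,-1.4,0,0,1],[0,0,0,-2.8,0,0,1],[0,0,0,-4.2,0,0,1],[0,0,0,-5.07,0,0,1],[0,0,0,-5.07,0,0,1]]]}}

```text
t: 9.72
ee_pos: [0.489, -0.0773, 0.1495]
eef_rot: [[0.0, 0.999, 0.036], [0.0, 0.036, -0.999], [-1.0, 0.0, -0.0]]
contact_force: [0.1, -0.1, -1.0]
finger_gap: 0.0129
```

```bash
python3 - <<'E'
from h import *
o=manip.get_obs();print(o['ee_pos'],o['qpos'],o['eef_rot'])
print(go((.4934,-.0779,.15),Rz(-88.2)))
for n in ('wrist','scene'):
    s=manip.snapshot(n);save(s,n[0]+'5')
    for q in ['tool_grip','pry_tool']: print(q,[(np.round(x['centre'],4),round(x['p'],2)) for x in manip.place_of(s,q)[:2]])
    c=[];
    for k in blob(s['img'],*GREEN)[:2]: c.append(cv2.boundingRect(k));print(c[-1],cv2.contourArea(k))
    if n=='wrist': w=s['img']
cv2.imwrite('pics/v5.png',np.vstack([w[:, 100:540],cv2.resize(s['img'][130:260,240:400],(440,358))])[:,:])
E
python3 -c "
import cv2;a=cv2.imread('pics/v5.png');cv2.imwrite('pics/v5.png',cv2.resize(a,(348,600)))"
```

```text
[ 0.48896793 -0.07732399  0.14952344] [  5.14009544  17.22868548   0.86097164 115.75117142  -0.35144887
  47.02260963   8.24063599] [[ 2.14072304e-06  9.99367084e-01  3.55728967e-02]
 [ 3.71192866e-05  3.55728966e-02 -9.99367084e-01]
 [-9.99999999e-01  3.45980870e-06 -3.70196415e-05]]
([-0.0005, 0.0044, 0.0007], [0.048, -0.0, -0.0])
tool_grip [(array([ 0.4863, -0.0836,  0.1637]), 0.9)]
pry_tool [(array([ 0.4895, -0.0445,  0.1564]), 0.86)]
(304, 221, 34, 158) 4550.0
(304, 194, 34, 7) 188.5
tool_grip [(array([ 0.487 , -0.081 ,  0.1589]), 0.45)]
pry_tool [(array([ 0.4899, -0.0398,  0.1596]), 0.65)]
(330, 195, 14, 11) 58.0
```

View pics/v5.png

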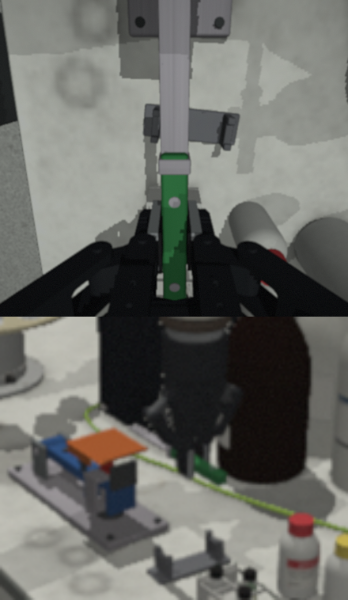

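```bash
python3 - <<'E'
from h import *
o=manip.get_obs();R=o['eef_rot'];p=o['ee_pos'];d=-R[:,2];y=R[:,1]
s=manip.snapshot('wrist');g=s['img'];hsv=cv2.cvtColor(g,cv2.COLOR_BGR2HSV)
m=cv2.inRange(hsv,(45,80,20),(85,255,255))
for v in (196,225,235,245,330,350,370): 
    u=np.where(m[v,280:370])[0]+280; print(v,u.min(),u.max())
G=cv2.cvtColor(g,cv2.COLOR_BGR2GRAY).astype(int)
for v in (120,160,185): print(v,G[v,290:350].tolist())
T=np.linalg.inv(s['T'])
for dz in (.006,.010,.0145,.0187):
    out=[]
    for ty,hx,hz in ((-90,7,7),(10,7,7),(10,7,0),(10,7,1.5),(90,7,1.5)):
        for sg in (-1,1): out.append(p+d*(ty+37.5)*1e-3+y*sg*hx*1e-3+np.array([0,0,dz+hz*1e-3]))
    print(dz,proj(s,np.array(out)).round(1).tolist())
sc=manip.snapshot('scene')
P=proj(sc,np.array([p+d*.1275+[0,0,.0145],p+[0,0,.0145],p-d*.0525+[0,0,.0145],p+d*.1275+[0,0,.006]]));print(P)
cv2.imwrite('pics/sc6.png',cv2.resize(sc['img'][165:225,270:350],(800,600),interpolation=cv2.INTER_CUBIC))
E
```

```text
196 304 336
225 304 336
235 304 336
245 304 336
330 305 336
350 307 334
370 307 334
120 [166, 165, 164, 164, 163, 164, 164, 166, 166, 167, 167, 155, 131, 128, 134, 136, 136, 137, 138, 138, 137, 137, 137, 137, 136, 137, 139, 137, 134, 133, 133, 136, 139, 139, 140, 139, 140, 140, 140, 141, 142, 141, 141, 139, 138, 138, 139, 133, 123, 134, 158, 170, 170, 169, 169, 170, 169, 170, 170, 170]
160 [53, 51, 54, 58, 60, 57, 57, 58, 57, 54, 43, 45, 75, 112, 131, 135, 134, 133, 134, 134, 135, 134, 134, 132, 132, 134, 136, 135, 132, 131, 132, 135, 135, 137, 138, 137, 138, 138, 139, 139, 139, 139, 138, 137, 136, 137, 134, 119, 100, 89, 89, 89, 89, 89, 89, 89, 90, 89, 89, 90]
185 [103, 103, 103, 104, 104, 103, 106, 128, 158, 170, 171, 169, 155, 128, 123, 130, 131, 132, 132, 133, 132, 133, 133, 132, 131, 131, 133, 134, 131, 130, 131, 135, 135, 135, 136, 136, 136, 135, 136, 138, 137, 137, 135, 135, 135, 135, 131, 129, 144, 161, 165, 166, 165, 165, 166, 165, 166, 166, 167, 167]
0.006 [[306.0, 374.6], [333.8, 374.7], [302.7, 182.5], [337.3, 182.6], [303.5, 178.3], [336.5, 178.3], [303.4, 179.2], [336.6, 179.2], [299.9, -44.6], [340.3, -44.6]]
0.01 [[305.7, 381.2], [334.1, 381.2], [302.2, 185.2], [337.7, 185.2], [303.1, 180.7], [336.9, 180.7], [302.9, 181.6], [337.1, 181.6], [299.2, -49.3], [340.9, -49.3]]
0.0145 [[305.3, 388.9], [334.5, 388.9], [301.5, 188.3], [338.3, 188.4], [302.5, 183.5], [337.4, 183.5], [302.3, 184.5], [337.6, 184.5], [298.3, -55.0], [341.7, -54.9]]
0.0187 [[304.9, 396.5], [334.8, 396.5], [300.9, 191.5], [338.9, 191.5], [301.9, 186.4], [338.0, 186.4], [301.7, 187.4], [338.1, 187.4], [297.4, -60.7], [342.6, -60.6]]
[[300.07996957 179.13098463]
 [328.63533478 196.0634433 ]
 [341.67984545 203.79849933]
 [300.12364764 181.96346845]]
```

View pics/sc6.png

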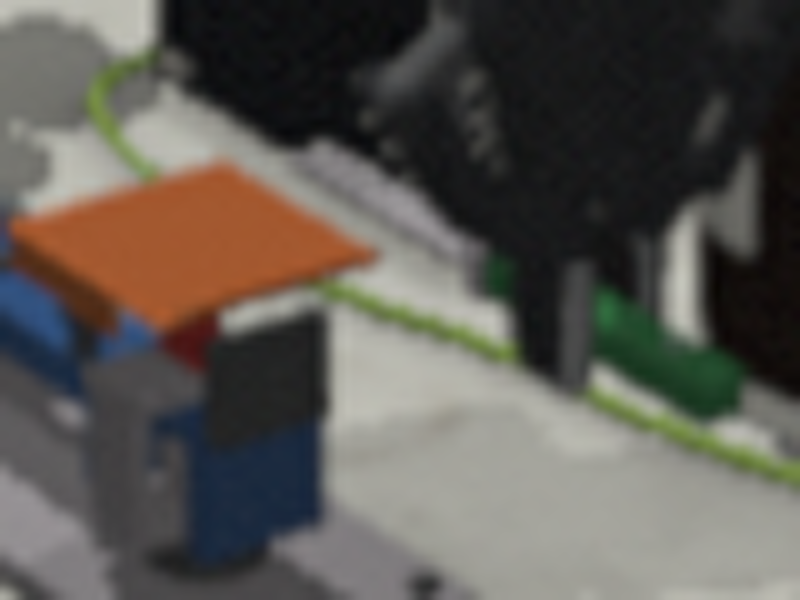

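In the scene crop, the tip is at about full-frame pixel (301,181) and the handle end at (344,203). That puts the blade about 10–15 mm above the TCP and the tip about 124 mm ahead of it. I'll line up just in front of the gap.

{"name": "apply_moves", "arguments": {"moves": [[[0.02,0.0044,0,0.05,0,0,1],[0.04,0.0044,0,0.05,0,0,1],[0.055,0.0044,-0.003,0.05,0,0,1],[0.055,0.0044,-0.006,0.05,0,0,1],[0.055,0.0044,-0.006,0.05,0,0,1]]]}}

```text
t: 10.53
ee_pos: [0.4927, -0.0703, 0.0937]
eef_rot: [[-0.002, 1.0, 0.029], [0.001, 0.029, -1.0], [-1.0, -0.002, -0.001]]
contact_force: [0.0, 0.2, -0.4]
finger_gap: 0.0128
```

```bash
python3 - <<'E'
from h import *
o=manip.get_obs();R=o['eef_rot'];p=o['ee_pos'];print(p,o['contact_force'])
sc=manip.snapshot('scene')
O=np.array([.4875,.1095,0]);xc=np.array([-.0314,.9995,0]);yc=np.array([-.9995,-.0314,0])
d=-R[:,2]
L=lambda x,y,z:O+xc*x*1e-3+yc*y*1e-3+[0,0,z*1e-3]
n=['lip43','lip-33','sh20','sh-20','tip']
P=proj(sc,np.array([L(-45,43,114),L(-45,-33,114),L(-34,20,100),L(-34,-20,100),p+d*.124+[0,0,.0125]]));print(dict(zip(n,((P-[270,165])*10).round().tolist())))
c=sc['img'][165:225,270:350]
cv2.imwrite('pics/sc7.png',cv2.resize(c,(800,600),interpolation=cv2.INTER_CUBIC))
E
```

```text
[ 0.4927447  -0.07026927  0.09371759] [ 0.02164956  0.20406491 -0.391471  ]
{'lip43': [157.0, 324.0], 'lip-33': [383.0, 252.0], 'sh20': [207.0, 332.0], 'sh-20': [324.0, 295.0], 'tip': [309.0, 322.0]}
```

View pics/sc7.png

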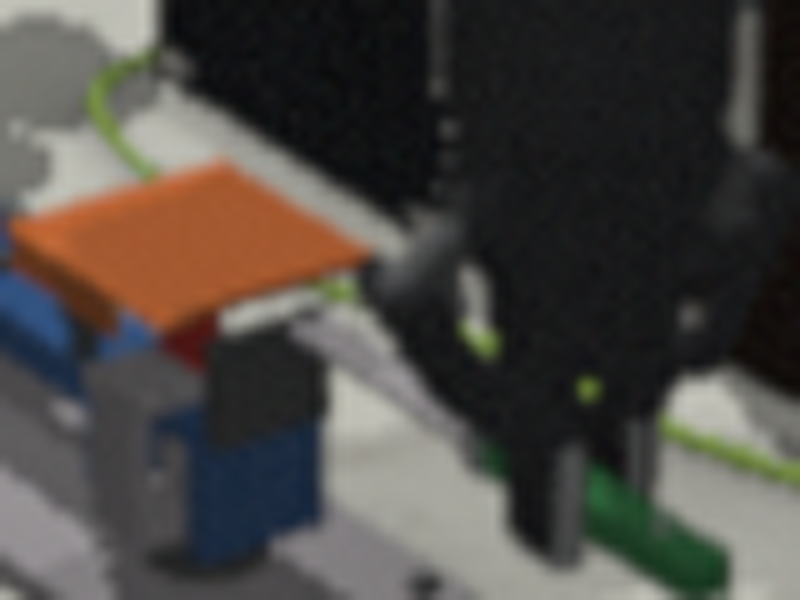

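Tip prediction and picture agree (seen at about (312,325), predicted (309,322)), and the cover corner matches too. Inserting now.

{"name": "apply_moves", "arguments": {"moves": [[[-0.0005,0,-0.01,0,0,0,1],[-0.0005,0,-0.02,0,0,0,1],[-0.0005,0,-0.03,0,0,0,1],[-0.0005,0,-0.035,0,0,0,1],[-0.0005,0,-0.035,0,0,0,1]]]}}

```text
t: 11.0
ee_pos: [0.4928, -0.0337, 0.0952]
eef_rot: [[0.001, 0.999, 0.032], [0.001, 0.032, -0.999], [-1.0, 0.001, -0.001]]
contact_force: [0.2, 0.9, 0.4]
finger_gap: 0.0125
```

```bash
python3 - <<'E'
from h import *
o=manip.get_obs();R=o['eef_rot'];p=o['ee_pos'];print(p,o['contact_force'],o['wrist_torque'],R)
# arc: tip on underside radius r about hinge (coupling x34,z112)
tip0=np.array([(p[1]-.1095)*1e3+124,(p[2]+.0125)*1e3]);print(tip0)
for th in (0,15,30,45,60,75,90,100):
    r=54-14*min(th,90)/90;t=np.radians(th);q=np.array([34-r*np.cos(t),112+r*np.sin(t)-1.5*np.cos(t)]) 
    print(th,q.round(1),'tool dx,dz mm',(-(q-tip0)[1]).round(1),(-(q-tip0)[0]).round(1))
E
```

```text
[ 0.49275261 -0.03367232  0.09524509] [0.22604742 0.94087723 0.36202218] [ 0.03925059 -0.00651863  0.04682675] [[ 7.44053504e-04  9.99486265e-01  3.20414254e-02]
 [ 8.99742941e-04  3.20407521e-02 -9.99486158e-01]
 [-9.99999318e-01  7.72500225e-04 -8.75440678e-04]]
[-19.17232369 107.74509398]
0 [-20.  110.5] tool dx,dz mm -2.8 0.8
15 [-15.9 123.9] tool dx,dz mm -16.2 -3.3
30 [ -8.7 135.4] tool dx,dz mm -27.6 -10.4
45 [  0.8 144.2] tool dx,dz mm -36.4 -19.9
60 [ 11.7 149.9] tool dx,dz mm -42.2 -30.8
75 [ 23.  152.5] tool dx,dz mm -44.8 -42.2
90 [ 34. 152.] tool dx,dz mm -44.3 -53.2
100 [ 40.9 151.7] tool dx,dz mm -43.9 -60.1
```

{"name": "apply_moves", "arguments": {"moves": [[[-0.01,0,0,0,0,0,1],[-0.018,0,-0.004,0,0,0,1],[-0.026,0,-0.009,0,0,0,1],[-0.033,0,-0.014,0,0,0,1],[-0.04,0,-0.02,0,0,0,1]]]}}

```text
t: 11.42
ee_pos: [0.4923, -0.016, 0.136]
eef_rot: [[0.001, 1.0, 0.028], [-0.0, 0.028, -1.0], [-1.0, 0.001, 0.0]]
contact_force: [-0.2, -0.4, -1.0]
finger_gap: 0.0123
```

```bash
python3 - <<'E'
from h import *
o=manip.get_obs();print(o['ee_pos'],o['contact_force'])
s=manip.snapshot('scene');cv2.imwrite('pics/sc8.png',cv2.resize(s['img'][145:225,260:367],(642,480),interpolation=cv2.INTER_CUBIC))
E
```

```text
[ 0.49232878 -0.01601799  0.13604341] [-0.18296428 -0.44534527 -0.98275555]
```

View pics/sc8.png

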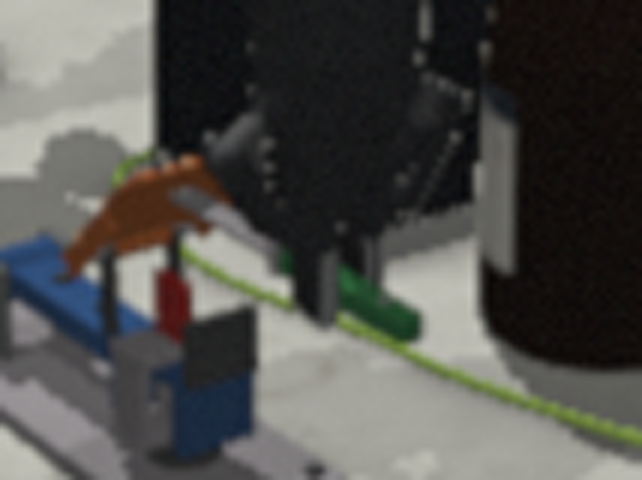

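The cover is up about 45–50° on the blade (tip at about (175,195) in the crop), so I'll continue over the top.

{"name": "apply_moves", "arguments": {"moves": [[[-0.006,0,-0.006,0,0,0,1],[-0.01,0,-0.013,0,0,0,1],[-0.013,0,-0.02,0,0,0,1],[-0.014,0,-0.027,0,0,0,1],[-0.014,0,-0.034,0,0,0,1]]]}}

```text
t: 11.88
ee_pos: [0.4911, 0.0188, 0.149]
eef_rot: [[0.0, 1.0, 0.029], [0.0, 0.029, -1.0], [-1.0, 0.0, -0.0]]
contact_force: [0.5, -0.2, -1.6]
finger_gap: 0.0126
```

{"name": "apply_moves", "arguments": {"moves": [[[0,0,-0.008,0,0,0,1],[0,0,-0.016,0,0,0,1],[0,0,-0.024,0,0,0,1],[0,0,-0.028,0,0,0,1],[0,0,-0.028,0,0,0,1]]]}}

```text
t: 12.3
ee_pos: [0.49, 0.0474, 0.1486]
eef_rot: [[-0.0, 1.0, 0.031], [0.001, 0.031, -1.0], [-1.0, -0.0, -0.001]]
contact_force: [-0.3, -0.8, -1.5]
finger_gap: 0.0127
```

```bash
python3 - <<'E'
from h import *
o=manip.get_obs();print(o['ee_pos'],o['contact_force'])
s=manip.snapshot('scene');cv2.imwrite('pics/sc9.png',cv2.resize(s['img'][145:225,240:347],(642,480),interpolation=cv2.INTER_CUBIC))
for q in ['cover_lip','latch_tab','cover','tongue_head']: print(q,[(np.round(x['centre'],4),round(x['p'],2)) for x in manip.place_of(s,q)[:2]])
E
```

```text
[0.48999416 0.04737206 0.14862766] [-0.33829497 -0.78303256 -1.51201432]
cover_lip [(array([0.4773, 0.1999, 0.1643]), 0.92)]
latch_tab [(array([0.4816, 0.1083, 0.0916]), 0.57)]
cover [(array([0.486 , 0.1438, 0.11  ]), 0.75), (array([0.4834, 0.1074, 0.0912]), 0.45)]
tongue_head [(array([0.4863, 0.1122, 0.0713]), 0.81)]
```

View pics/sc9.png

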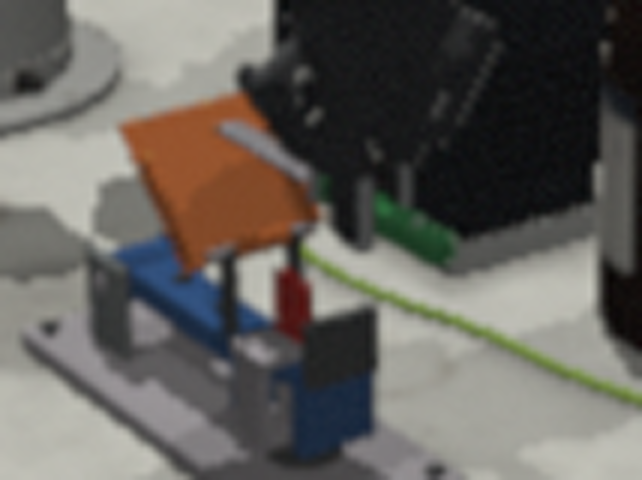

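{"name": "apply_moves", "arguments": {"moves": [[[0,0,0.02,0,0,0,1],[-0.005,0,0.055,0,0,0,1],[-0.005,0,0.09,1,0,0,1],[-0.005,0,0.125,2.4,0,0,1],[-0.005,0,0.125,3.8,0,0,1]]]}}

```text
t: 12.97
ee_pos: [0.4934, -0.0883, 0.1543]
eef_rot: [[0.001, 0.949, -0.314], [-0.004, -0.314, -0.949], [-1.0, 0.002, 0.004]]
contact_force: [-0.5, -0.7, -1.2]
finger_gap: 0.0127
```

{"name": "apply_moves", "arguments": {"moves": [[[0,0,0,1.4,0,0,1],[0,0,0,2.8,0,0,1],[0,0,0,4.2,0,0,1],[0,0,0,5.6,0,0,1],[0,0,0,7,0,0,1]]]}}

```text
t: 13.38
ee_pos: [0.4936, -0.0797, 0.1538]
eef_rot: [[-0.0, 0.605, -0.796], [-0.0, -0.796, -0.605], [-1.0, 0.0, 0.0]]
contact_force: [-0.0, -0.4, -0.9]
finger_gap: 0.0125
```

```bash
python3 - <<'E'
from h import *
o=manip.get_obs();print(o['ee_pos'],o['contact_force'])
s=manip.snapshot('scene')
for q in ['cover_lip','latch_tab','cover']: print(q,[(np.round(x['centre'],4),round(x['p'],2)) for x in manip.place_of(s,q)[:2]])
print(go((.509,-.051,.13),Rz(176.6)))
E
```

```text
[ 0.49360049 -0.07972371  0.15379789] [-0.01443027 -0.36314495 -0.85721117]
cover_lip [(array([0.4774, 0.2133, 0.1438]), 0.73)]
latch_tab [(array([0.4813, 0.108 , 0.0881]), 0.55)]
cover [(array([0.483 , 0.1387, 0.1136]), 0.83), (array([ 5.065e-01, -4.430e-02, -5.000e-04]), 0.61)]
([0.0238, -0.013, -0.0295], [8.25, 0.002, -0.002])
```

The cover is fully open (lip at y 0.213, z 0.144, about 2.7 rad). Now I'll take the tool back to its rest.

{"name": "apply_moves", "arguments": {"moves": [[[0,0,0,1.4,0,0,1],[0,-0.004,-0.008,2.8,0,0,1],[0,-0.008,-0.016,4.2,0,0,1],[0,-0.013,-0.024,5.6,0,0,1],[0,-0.013,-0.0295,7,0,0,1]]]}}

```text
t: 14.0
ee_pos: [0.5091, -0.0496, 0.1537]
eef_rot: [[-0.0, 0.045, -0.999], [0.001, -0.999, -0.045], [-1.0, -0.001, 0.0]]
contact_force: [0.3, 0.3, -0.8]
finger_gap: 0.0128
```

{"name": "apply_moves", "arguments": {"moves": [[[0,0,0,1.25,0,0,1],[0.02,0,0,1.25,0,0,1],[0.04,0,0,1.25,0,0,1],[0.06,0,0,1.25,0,0,1],[0.06,0,0,1.25,0,0,1]]]}}

```text
t: 14.42
ee_pos: [0.5063, -0.0505, 0.0906]
eef_rot: [[-0.006, -0.06, -0.998], [0.0, -0.998, 0.06], [-1.0, 0.0, 0.006]]
contact_force: [0.1, 0.3, 0.1]
finger_gap: 0.0123
```

```bash
python3 - <<'E'
from h import *
o=manip.get_obs();print(o['ee_pos'],o['contact_force'])
s=manip.snapshot('wrist');save(s,'w10')
for z in (.022,):print(go((.5095,-.051,z),Rz(176.6)))
for q in ['rest','tool_grip']: print(q,[(np.round(x['centre'],4),round(x['p'],2)) for x in manip.place_of(s,q)[:2]])
E
```

```text
[ 0.50626776 -0.05053826  0.09059959] [0.10425581 0.31250912 0.09113879]
([0.0702, 0.0, -0.0025], [-0.016, 0.051, -0.003])
rest [(array([ 0.541 , -0.053 ,  0.0982]), 0.2)]
tool_grip [(array([ 0.5047, -0.0496,  0.1025]), 0.87)]
```

View pics/w10.png

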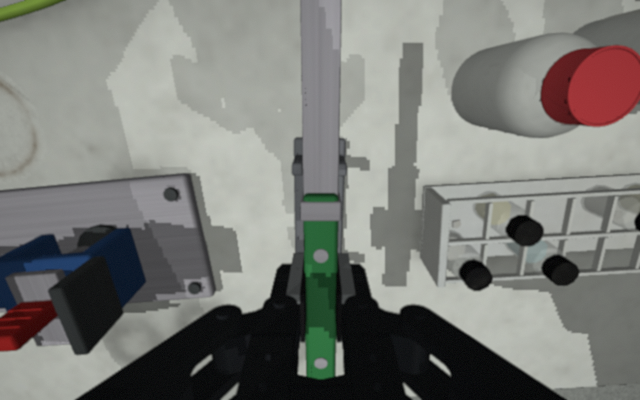

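The tool is centred over the rest (post ears at u 295 to 347, handle at 303 to 338). Lowering.

{"name": "apply_moves", "arguments": {"moves": [[[0.025,0,0,0,0,0,1],[0.05,0,0,0,0,0,1],[0.063,0,0,0,0,0,1],[0.067,0,0,0,0,0,1],[0.067,0,0,0,0,0,1]]]}}

```text
t: 14.98
ee_pos: [0.5093, -0.051, 0.027]
eef_rot: [[-0.0, -0.062, -0.998], [0.0, -0.998, 0.062], [-1.0, -0.0, 0.0]]
contact_force: [-0.4, 0.5, -0.8]
finger_gap: 0.0127
```

{"name": "apply_moves", "arguments": {"moves": [[[0.001,0,0,0,0,0,1],[0.002,0,0,0,0,0,1],[0.002,0,0,0,0,0,1]]]}}

```text
t: 15.23
ee_pos: [0.5102, -0.0509, 0.0259]
eef_rot: [[0.002, -0.063, -0.998], [0.0, -0.998, 0.063], [-1.0, -0.0, -0.002]]
contact_force: [-0.8, -0.1, -0.6]
finger_gap: 0.0125
```

{"name": "apply_moves", "arguments": {"moves": [[[0.001,0,0,0,0,0,1],[0.002,0,0,0,0,0,1],[0.003,0,0,0,0,0,1],[0.004,0,0,0,0,0,1],[0.004,0,0,0,0,0,1]]]}}

```text
t: 15.65
ee_pos: [0.5094, -0.0507, 0.0216]
eef_rot: [[0.0, -0.063, -0.998], [0.0, -0.998, 0.063], [-1.0, -0.001, -0.0]]
contact_force: [-2.1, 0.3, 8.3]
finger_gap: 0.0125
```

Contact is 8 N at the same height as the pick-up, so the tool is seated. Next: release, rise, and turn towards the tab.

{"name": "apply_moves", "arguments": {"moves": [[[-0.001,0,0,0,0,0,0.6],[-0.002,0,0,0,0,0,0.2],[-0.002,0,0,0,0,0,0.1],[-0.002,0,0,0,0,0,0.1],[-0.002,0,0,0,0,0,0.1]]], "grip_force": 40}}

```text
t: 16.07
ee_pos: [0.5091, -0.0508, 0.0227]
eef_rot: [[-0.0, -0.063, -0.998], [-0.0, -0.998, 0.063], [-1.0, 0.0, 0.0]]
contact_force: [0.4, -0.6, 0.1]
finger_gap: 0.0388
```

{"name": "apply_moves", "arguments": {"moves": [[[-0.01,0,0,0,0,0,0.1],[-0.04,0,0,0,0,0,0.1],[-0.08,0,0,0,0,0,0.1],[-0.12,0,0,0,0,0,0.1],[-0.15,0,0,-1.4,0,0,0.1]]]}}

```text
t: 16.48
ee_pos: [0.5098, -0.0512, 0.1763]
eef_rot: [[0.002, 0.058, -0.998], [-0.0, -0.998, -0.058], [-1.0, 0.001, -0.002]]
contact_force: [0.6, -0.2, -0.3]
finger_gap: 0.0383
```

{"name": "apply_moves", "arguments": {"moves": [[[0,0,0,-1.4,0,0,0.1],[0,0,0,-2.8,0,0,0.1],[0,0,0,-4.2,0,0,0.1],[0,0,0,-5.6,0,0,0.1],[0,0,0,-7,0,0,0.1]]]}}

```text
t: 16.9
ee_pos: [0.5091, -0.0509, 0.1736]
eef_rot: [[0.001, 0.626, -0.78], [-0.0, -0.78, -0.626], [-1.0, 0.0, -0.0]]
contact_force: [0.3, -0.1, 0.2]
finger_gap: 0.0386
```

{"name": "apply_moves", "arguments": {"moves": [[[0,0,0,-1.4,0,0,0.1],[0,0,0,-2.8,0,0,0.1],[0,0,0,-4.2,0,0,0.1],[0,0,0,-5.6,0,0,0.1],[0,0,0,-7,0,0,0.1]]]}}

```text
t: 17.32
ee_pos: [0.509, -0.051, 0.1734]
eef_rot: [[0.0, 0.96, -0.28], [-0.0, -0.28, -0.96], [-1.0, 0.0, 0.0]]
contact_force: [-0.0, -0.7, -0.8]
finger_gap: 0.0386
```

```bash
python3 - <<'E'
from h import *
import pickle
o=manip.get_obs();print(o['ee_pos'],o['contact_force'],o['finger_gap'])
print(go((.4836,.06,.20),Rz(-88.2)))
s=manip.snapshot('scene')
for q in ['tool_grip','cover_lip','latch_tab']: print(q,[(np.round(x['centre'],4),round(x['p'],2)) for x in manip.place_of(s,q)[:2]])
for k in blob(s['img'],(0,150,60),(5,255,255))[:8]:
    x,y,w,h=cv2.boundingRect(k)
    print((x,y,w,h),cv2.contourArea(k))
E
```

```text
[ 0.50901122 -0.05102797  0.17342161] [-0.01728432 -0.69780858 -0.808107  ] 0.03863594431017307
([-0.0266, -0.0555, -0.0994], [-3.616, 0.003, -0.003])
tool_grip [(array([ 0.5064, -0.0523,  0.0341]), 0.8)]
cover_lip [(array([0.4798, 0.2129, 0.1414]), 0.62), (array([ 0.6102, -0.3163, -0.0037]), 0.52)]
latch_tab [(array([0.4842, 0.1065, 0.0912]), 0.52)]
(417, 173, 11, 9) 71.0
(287, 190, 4, 10) 25.0
```

{"name": "apply_moves", "arguments": {"moves": [[[-0.027,-0.01,-0.02,-1.2,0,0,0.1],[-0.027,-0.02,-0.04,-2.4,0,0,0.1],[-0.027,-0.035,-0.065,-3.6,0,0,0.1],[-0.027,-0.0555,-0.0994,-3.62,0,0,0.1],[-0.027,-0.0555,-0.0994,-3.62,0,0,0.1]]]}}

```text
t: 17.93
ee_pos: [0.4824, 0.0683, 0.2001]
eef_rot: [[-0.001, 0.999, 0.032], [0.004, 0.032, -0.999], [-1.0, -0.001, -0.004]]
contact_force: [-0.3, 0.1, -0.0]
finger_gap: 0.0388
```

```bash
cat > tab.py <<'E'
from h import *
import pickle,sys
o=manip.get_obs();print(o['ee_pos'],o['qpos'].round(1))
s=manip.snapshot('wrist');pickle.dump(dict(s),open(sys.argv[1]+'.pkl','wb'));save(s,sys.argv[1])
for q in ['latch_tab','cover_lip']: print(q,[(np.round(x['centre'],4),round(x['p'],2)) for x in manip.place_of(s,q)[:2]])
m=cv2.inRange(cv2.cvtColor(s['img'],cv2.COLOR_BGR2HSV),(0,150,60),(4,255,255))
for k in sorted(cv2.findContours(m,0,1)[0],key=cv2.contourArea)[::-1][:3]:
    B=cv2.boxPoints(cv2.minAreaRect(k));print(cv2.boundingRect(k),B.round(1).tolist(),cv2.contourArea(k))
    print(np.array([onz(s,p,.108) for p in B]).round(4).tolist())
O=np.array([.4875,.1095,0]);xc=np.array([-.0314,.9995,0]);yc=np.array([-.9995,-.0314,0])
print('pred top',proj(s,np.array([O+xc*a+yc*(.004+b)+[0,0,.108] for a in(-.012,.012) for b in (-.0045,.0045)])).round(1).tolist())
E
python3 tab.py t1
```

```text
[0.48244066 0.06834533 0.20014061] [-9.600e+00  1.250e+01 -1.600e+00  1.142e+02  1.000e-01  5.340e+01
 -9.500e+00]
latch_tab [(array([0.486 , 0.1093, 0.0903]), 0.98)]
cover_lip []
(318, 133, 12, 36) [[318.0, 133.0], [329.0, 133.0], [329.0, 168.0], [318.0, 168.0]] 363.0
[[0.479, 0.1238, 0.108], [0.4867, 0.124, 0.108], [0.4878, 0.0991, 0.108], [0.4798, 0.0988, 0.108]]
pred top [[329.8, 170.1], [317.4, 170.1], [330.1, 136.7], [317.3, 136.7]]
```

```bash
python3 - <<'E'
from h import *
print(manip.get_obs()['ee_pos'],go((.4835,.1097,.2),Rz(-88.2)))
E
```

```text
[0.48432223 0.06045396 0.19997599] ([-0.0, 0.0004, -0.0493], [-0.073, 0.005, -0.002])
```

{"name": "apply_moves", "arguments": {"moves": [[[0,0.0005,-0.025,0,0,0,0.1],[0,0.0005,-0.049,0,0,0,0.1],[0.03,0.0005,-0.049,0,0,0,0.1],[0.05,0.0005,-0.049,0,0,0,0.1],[0.05,0.0005,-0.049,0,0,0,0.1]]]}}

```text
t: 18.5
ee_pos: [0.4811, 0.1072, 0.1463]
eef_rot: [[-0.007, 1.0, 0.023], [-0.003, 0.023, -1.0], [-1.0, -0.007, 0.002]]
contact_force: [0.1, -0.8, -0.8]
finger_gap: 0.0383
```

```bash
python3 tab.py t2; python3 - <<'E'
from h import *
import pickle
a=pickle.load(open('t1.pkl','rb'))
print(go((.4835,.1097,.082),Rz(-88.2)))
E
```

```text
[0.48110987 0.10719982 0.14632266] [-13.3  17.6  -2.8 115.7   1.2  47.1 -15.5]
latch_tab [(array([0.4852, 0.11  , 0.0882]), 0.73)]
cover_lip [(array([0.4778, 0.2187, 0.1436]), 0.76)]
(317, 200, 16, 51) [[317.0, 200.0], [332.0, 200.0], [332.0, 250.0], [317.0, 250.0]] 638.5
[[0.4785, 0.1304, 0.108], [0.4871, 0.1307, 0.108], [0.4882, 0.0988, 0.108], [0.4791, 0.0985, 0.108]]
pred top [[332.2, 251.8], [317.4, 251.9], [332.3, 214.9], [316.9, 215.0]]
([0.0684, -0.0008, -0.0017], [-0.095, 0.005, -0.003])
```

View pics/t2.png

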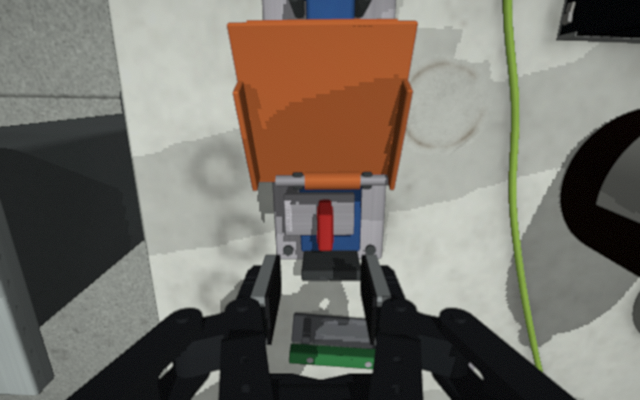

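The tab (317–332, 200–250) lies between the fingers and the cover lies open behind it, so I'll descend and pinch.

{"name": "apply_moves", "arguments": {"moves": [[[0.02,0,0,0,0,0,0.1],[0.045,0,0,0,0,0,0.1],[0.06,0,0,0,0,0,0.1],[0.068,0,0,0,0,0,0.1],[0.068,0,0,0,0,0,0.1]]]}}

```text
t: 19.07
ee_pos: [0.4835, 0.1086, 0.0814]
eef_rot: [[-0.001, 1.0, 0.025], [-0.001, 0.025, -1.0], [-1.0, -0.001, 0.001]]
contact_force: [-0.2, -0.6, 0.3]
finger_gap: 0.0383
```

```bash
python3 - <<'E'
from h import *
s=manip.snapshot('wrist');o=manip.get_obs();print(o['ee_pos'],o['contact_force'],go((.4835,.1097,.082),Rz(-88.2)))
E
```

```text
[0.48413889 0.1088793  0.08230108] [ 0.44369824 -0.12854499 -0.19889653] ([0.0003, -0.0006, -0.0008], [-0.075, 0.001, -0.003])
```

{"name": "apply_moves", "arguments": {"moves": [[[0,-0.0005,-0.0005,0,0,0,1],[0,-0.0005,-0.0005,0,0,0,1],[0,-0.0005,-0.0005,0,0,0,1],[0,-0.0005,-0.0005,0,0,0,1],[0,-0.0005,-0.0005,0,0,0,1]]], "grip_force": 90}}

```text
t: 19.53
ee_pos: [0.4836, 0.11, 0.0832]
eef_rot: [[0.001, 1.0, 0.027], [0.0, 0.027, -1.0], [-1.0, 0.001, -0.0]]
contact_force: [-2.4, -0.1, 6.9]
finger_gap: 0.0077
```

{"name": "apply_moves", "arguments": {"moves": [[[-0.001,-0.003,0,0,0,0,1],[-0.001,-0.006,0,0,0,0,1],[-0.001,-0.009,0,0,0,0,1],[-0.001,-0.012,0,0,0,0,1],[-0.001,-0.013,0,0,0,0,1]]]}}

```text
t: 19.95
ee_pos: [0.4738, 0.11, 0.0842]
eef_rot: [[0.008, 1.0, 0.026], [0.002, 0.026, -1.0], [-1.0, 0.008, -0.001]]
contact_force: [10.1, 0.3, -4.4]
finger_gap: 0.0074
```

{"name": "apply_moves", "arguments": {"moves": [[[0,-0.0005,0,0,0,0,1],[0,-0.001,0,0,0,0,1],[0,-0.001,0,0,0,0,1],[0,-0.001,0,0,0,0,1],[0,-0.001,0,0,0,0,1]]]}}

```text
t: 20.37
ee_pos: [0.4736, 0.11, 0.0843]
eef_rot: [[0.009, 1.0, 0.026], [0.002, 0.026, -1.0], [-1.0, 0.009, -0.001]]
contact_force: [9.1, 1.0, -5.7]
finger_gap: 0.0072
```

```bash
python3 - <<'E'
from h import *
s=manip.snapshot('wrist');o=manip.get_obs();print(o['ee_pos'],o['contact_force'],o['finger_gap'])
for k in range(0,25,2):
    t=np.radians(k)
    # tab TCP arm relative pivot (coupling x150,z52): TCP at x0,z82
    v=np.array([-150,30.]);n=np.array([v[0]*np.cos(t)+v[1]*np.sin(t),-v[0]*np.sin(t)+v[1]*np.cos(t)])-v
    print(k,k/5,'tool dx',(-n[1]).round(1),'dz',(-n[0]).round(1))
# sign of the turn: tongue rotation about coupling +y
R=o['eef_rot'];yc=np.array([-.9995,-.0314,0]);print('turn axis in tool',(R.T@yc).round(3))
E
```

```text
[0.47360256 0.11002546 0.08429114] [ 9.94356946 -0.27995924 -4.34775421] 0.006860473185974794
0 0.0 tool dx -0.0 dz -0.0
2 0.4 tool dx -5.2 dz -1.1
4 0.8 tool dx -10.4 dz -2.5
6 1.2 tool dx -15.5 dz -4.0
8 1.6 tool dx -20.6 dz -5.6
10 2.0 tool dx -25.6 dz -7.5
12 2.4 tool dx -30.5 dz -9.5
14 2.8 tool dx -35.4 dz -11.7
16 3.2 tool dx -40.2 dz -14.1
18 3.6 tool dx -44.9 dz -16.6
20 4.0 tool dx -49.5 dz -19.3
22 4.4 tool dx -54.0 dz -22.2
24 4.8 tool dx -58.4 dz -25.2
turn axis in tool [-0.009 -1.     0.005]
```

The latch is out about 10 mm, and the 10 N force fits the spring. Pulling a bit further before lifting.

{"name": "apply_moves", "arguments": {"moves": [[[0.001,-0.001,0,0,0,0,1],[0.001,-0.002,0,0,0,0,1],[0.001,-0.003,0,0,0,0,1],[0.001,-0.003,0,0,0,0,1],[0.001,-0.003,0,0,0,0,1]]]}}

```text
t: 20.83
ee_pos: [0.4714, 0.1098, 0.0837]
eef_rot: [[0.01, 1.0, 0.026], [0.002, 0.026, -1.0], [-1.0, 0.01, -0.002]]
contact_force: [11.0, -0.3, -3.3]
finger_gap: 0.0071
```

```bash
python3 - <<'E'
from h import *
s=manip.snapshot('wrist');o=manip.get_obs();print(o['ee_pos'],o['contact_force'],o['finger_gap'])
print(manip.place_of(s,'latch_tab')[:1],manip.place_of(s,'cover_lip')[:1])
E
```

```text
[0.47148034 0.10976523 0.08371894] [11.26408817  0.11622286 -3.37219856] 0.007209866583214892
[{'centre': [0.4729, 0.1088, 0.0886], 'p': 0.66}] []
```

{"name": "apply_moves", "arguments": {"moves": [[[-0.0052,0,-0.0011,0,-0.4,0,1],[-0.0104,0,-0.0025,0,-0.8,0,1],[-0.0155,0,-0.004,0,-1.2,0,1],[-0.0206,0,-0.0056,0,-1.6,0,1],[-0.0256,0,-0.0075,0,-2,0,1]]]}}

```text
t: 21.4
ee_pos: [0.4708, 0.1177, 0.1094]
eef_rot: [[0.014, 1.0, 0.025], [-0.173, 0.027, -0.985], [-0.985, 0.01, 0.173]]
contact_force: [12.4, 0.2, -5.9]
finger_gap: 0.0072
```

```bash
python3 - <<'E'
from h import *
s=manip.snapshot('scene');o=manip.get_obs();print(o['ee_pos'],o['eef_rot'][:,0],o['contact_force'],o['finger_gap'])
for q in ['latch_tab','tongue_head','cover_lip','tool_grip']: print(q,[(np.round(x['centre'],4),round(x['p'],2)) for x in manip.place_of(s,q)[:1]])
E
```

```text
[0.47103028 0.11808377 0.11023318] [ 0.01466093 -0.17571018 -0.98433276] [11.33160398 -4.02121519 -2.32063388] 0.007564589585788284
latch_tab [(array([0.4705, 0.1158, 0.1194]), 0.79)]
tongue_head [(array([0.4864, 0.1169, 0.102 ]), 0.96)]
cover_lip [(array([0.4773, 0.2329, 0.1521]), 0.57)]
tool_grip [(array([ 0.5044, -0.0529,  0.0313]), 0.61)]
```

The head has risen from 70 to 102 mm, so the latch is free. Lifting further.

{"name": "apply_moves", "arguments": {"moves": [[[-0.0052,0,-0.0011,0,-0.4,0,1],[-0.0104,0,-0.0025,0,-0.8,0,1],[-0.0155,0,-0.004,0,-1.2,0,1],[-0.0206,0,-0.0056,0,-1.6,0,1],[-0.0256,0,-0.0075,0,-2,0,1]]]}}

```text
t: 22.07
ee_pos: [0.47, 0.1297, 0.133]
eef_rot: [[0.017, 1.0, 0.023], [-0.341, 0.028, -0.94], [-0.94, 0.009, 0.341]]
contact_force: [11.1, -0.2, -4.3]
finger_gap: 0.0072
```

{"name": "apply_moves", "arguments": {"moves": [[[-0.0052,0,-0.0011,0,-0.4,0,1],[-0.0078,0,-0.0018,0,-0.6,0,1],[-0.0078,0,-0.0018,0,-0.6,0,1],[-0.0078,0,-0.0018,0,-0.6,0,1],[-0.0078,0,-0.0018,0,-0.6,0,1]]]}}

```text
t: 22.48
ee_pos: [0.4698, 0.1338, 0.1393]
eef_rot: [[0.018, 1.0, 0.023], [-0.388, 0.028, -0.921], [-0.921, 0.008, 0.388]]
contact_force: [11.0, -0.8, -3.7]
finger_gap: 0.0072
```

{"name": "apply_moves", "arguments": {"moves": [[[0,0,0,0,0,0,1],[0,0,0,0,0,0,1],[0,0,0,0,0,0,1],[0,0,0,0,0,0,1],[0,0,0,0,0,0,1]]]}}

```text
t: 22.9
ee_pos: [0.4698, 0.1338, 0.1393]
eef_rot: [[0.018, 1.0, 0.023], [-0.388, 0.028, -0.921], [-0.922, 0.008, 0.388]]
contact_force: [11.6, -0.5, -3.6]
finger_gap: 0.007
```

```bash
python3 - <<'E'
from h import *
for n in ('scene','wrist','top'):
    s=manip.snapshot(n);o=manip.get_obs();print(n,o['ee_pos'],o['eef_rot'][:,0],o['contact_force'],o['finger_gap'])
    if n=='scene': cv2.imwrite('pics/end.png',cv2.resize(s['img'][120:260,230:430],(800,560),interpolation=cv2.INTER_CUBIC))
    for q in ['latch_tab','tongue_head','cover_lip','cover','tool_grip','wash_bottle_2','buffer_0']: print(q,[(np.round(x['centre'],4),round(x['p'],2)) for x in manip.place_of(s,q)[:3]])
E
```

```text
scene [0.46977588 0.133822   0.13930446] [ 0.01819952 -0.38780139 -0.92156327] [10.2040996  -0.52602561 -3.30072377] 0.007509217728321014
latch_tab [(array([0.4712, 0.1323, 0.145 ]), 0.52)]
tongue_head []
cover_lip [(array([0.4734, 0.2557, 0.1548]), 0.63)]
cover [(array([0.4836, 0.1748, 0.15  ]), 0.64)]
tool_grip [(array([ 0.5057, -0.0518,  0.0346]), 0.58)]
wash_bottle_2 [(array([ 6.885e-01, -2.004e-01,  4.000e-04]), 0.56), (array([0.4833, 0.1739, 0.1531]), 0.25)]
buffer_0 [(array([ 0.5818, -0.1643,  0.005 ]), 0.85), (array([ 0.6097, -0.3164, -0.0022]), 0.72), (array([ 0.5972, -0.2383,  0.0036]), 0.66)]
wrist [0.46979432 0.13382121 0.13933664] [ 0.01823976 -0.3877922  -0.92156634] [11.04290572 -1.06553302 -4.66420649] 0.007735328203281693
latch_tab [(array([0.4707, 0.1381, 0.1429]), 0.74)]
tongue_head [(array([0.4903, 0.1284, 0.1268]), 0.96)]
cover_lip []
cover [(array([0.4838, 0.1722, 0.1518]), 0.97)]
tool_grip []
wash_bottle_2 [(array([ 0.6916, -0.1976, -0.0009]), 0.56)]
buffer_0 [(array([ 0.6912, -0.2004, -0.0019]), 0.37)]
top [0.46979612 0.1338295  0.13932171] [ 0.01822789 -0.3878231  -0.92155357] [11.9795352  -0.17562824 -4.49729393] 0.007504613719788124
latch_tab [(array([0.4672, 0.1309, 0.147 ]), 0.74), (array([ 0.5983, -0.2325,  0.0042]), 0.41)]
tongue_head [(array([0.4882, 0.1304, 0.1263]), 0.72)]
cover_lip [(array([ 0.6924, -0.1988, -0.0025]), 0.43)]
cover []
tool_grip [(array([ 0.5016, -0.0554,  0.0375]), 0.67)]
wash_bottle_2 [(array([ 6.930e-01, -1.999e-01, -4.000e-04]), 0.92)]
buffer_0 [(array([ 0.6113, -0.3187,  0.0031]), 0.87), (array([ 0.5975, -0.2323,  0.0033]), 0.64), (array([ 0.5842, -0.1675, -0.0008]), 0.61)]
```

```bash
python3 -c "
from station import manip
print(manip.hand_in())"
```

```text
the job is handed in; nothing more can be done
None
```

The job is handed in at about 23 s of the 67 s allowed. The drawbar is held up, clear of the ball and steady. `hand_in` gives no verdict, so what follows rests on my own checks.

**What I did:**
- **Cover:** I pried it up with the blade under its lip and swung it past upright. It fell open on its own.
- **Tool:** I put it back on its rest.
- **Latch and drawbar:** I gripped the red tab at 90 N and pulled the latch about 12 mm toward the robot. The roughly 11 N reading fits the spring. I then lifted the drawbar along its arc.

**Last checks:**
- **Drawbar height:** two cameras put the head at 126–127 mm, up from 70 mm, so it is about 56 mm up. The gripper has turned about 0.39 rad with it, and its pose did not change over the last readings.
- **Cover:** the camera estimates of its hinge and lip show it lying fully open.
- **Tool:** its grip point is at about 35 mm height on the rest, and the gripper is well clear of it.
- **Bystanders:** the three buffer bottles and the wash bottle are within about 5 mm of where they started. I did not re-measure the beaker and dish, but the arm never went near them.

**Disagreements and misses:**
- **Blade height:** estimates of the blade's height in the hand ranged from 9 to 15 mm above the TCP (the point between the fingertips). I used 12.5 mm; a picture taken just before insertion agreed, and the blade went in without resistance.
- **Final view:** the viewer's 12-picture limit blocked the last picture, so the final state comes from the detectors and robot readings only. The detectors missed some points in single views, such as the head in the scene camera.

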